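# Clamp the loaded tube rack on the shaker

### The arm

A 6-joint arm with a two-finger parallel gripper is mounted at the origin on a cart in front of the work surface, level with it; the furniture and walls round the work are solid. World frame = base frame: x ahead of the robot, y to its left, z up, the work surface at z = 0. Lengths are in m, angles in rad, forces in N, time in s.
With the tool pointing down it reaches from about 0.35 to 0.775 m from the base axis. Payload 7.3 kg.
Tool frame: the origin (TCP) lies at the very end of the fingers, on their centre line; the grasp point (between the pads) lies 19 mm behind it; z points along the fingers, y is the line along which they close (so a half turn about z gives the same grasp; the last joint's range is limited). The gripper opens to 92 mm and grips with 3 to 60 N. Pads are 19 mm wide; open, the fingers measure 130 mm over their backs; the gripper's body (75 mm by 190 mm) begins 47 mm behind the grasp point.
Start: joints at [-1.317, 0.342, 1.524, -0, 1.275, -0.146], TCP at [0.204, -0.484, 0.227] pointing down, gripper open.
Joint ranges: [-2.53, 2.53], [-0.77, 2.02], [0.04, 2.7], [-1, 4.14], [0.28, 2.66], [-3.11, 3.11]. Speed limits (rad/s): [2.57, 2.57, 3.14, 3.14, 3.14, 3.14].

### API

Orientations are given as a rotation vector (axis times angle).
In Python, from station import bot, imaging gives the robot as it stands.
- The arm moves only by the shell command python3 -m jog 'ROWS' [FORCE]. ROWS is JSON, a list of rows, each a list of 3 entries, a list of its own where there are three numbers: the turn, a rotation vector about the tool's x, y, z in rad, then the shift along the tool's x, y, z in m, then the finger opening in m, from 0 to 0.0918. A call has exactly 8 rows; each row is the pose to reach, as a shift and turn from the pose commanded when the call began, along the tool's axes at that moment; what a row does not reach only later rows make up. A row lasts 1/12 s, in which the tool goes at most 41.7 mm and 7.16 degrees, less where a joint would pass 70% of its speed; a pose out of reach is approached as far as the arm can. A call with a gripper value outside its range is refused whole. The fingers move at their own pace and stop on an object; FORCE is the grip in N (left out, the last holds). Time passes only in rows, so rows that repeat a pose let the fingers close, or fill a call up. It gives the time, the measured TCP pose, the force, the opening and the grip force at its end, in the units of the state.
- bot.state(): the state, without advancing time (a new reading comes with each control period).
- imaging.grab_frame(name): name is "scene" or "top" or "wrist"; returns a dict with "pixels" (384x512x3 uint8, red, green, blue), "depth" (384x512 float32, m along the optical axis (not along the pixel's ray), 0 where there is no reading), "K" (3x3 intrinsics, pixels), "origin" and "attitude" of the camera in the world. Camera axes: x right, y down, z forward; pixel columns grow to the right and rows downward; lengths in m; the calibration is good to about 2 mm. A picture is of the moment at which its call begins.
- bot.close_job(): hands the job in; it is judged then, once.
The state is a dict: "t": time; "q": joint angles; "qvel": joint speeds; "tau": joint torques, N m; "position": TCP position; "eef_rot": TCP orientation; "ft_force": force on the tool from outside, world axes, zero at the start; "ft_torque": the same for the moment, N m; "opening": opening from 0.0 (shut) to 1.0 (fully open); "grip_force": force on a finger pad.
Only numpy, scipy, OpenCV 4.12 (cv2) and the standard library are available. Lean on these libraries where they do the work, as an engineer would, in place of code of your own. Each camera call takes 0.05 s, during which the arm holds its last target. There are 200 camera calls.

### The job

Clamp the loaded tube rack on the shaker so that it cannot walk off when the shaker runs. Press the thumb lever of the sliding clamp down and, with it held down, slide the clamp up to the rack until the rack stands square against the fixed jaw and the moving jaw touches it; let the lever spring back up, then turn the four-spoked handle clockwise (seen from the handle's end), half a turn or more, until the rack is held firmly tight. Keep the rack upright, do not knock the things standing about, and leave the lever up.

Things in the scene. Friction and masses are not known exactly. Their poses are not given: they have to be found in the camera images.
- shaker: laboratory shaker, fixed: white housing, grey control panel on the robot's side, flat aluminium platform 240 mm (x) by 360 mm (y), its top 74 mm above the bench. Origin: at bench height under the platform's middle. Its y axis runs along the clamp, from the handle (-y, robot's right) to the fixed jaw (+y); x points away from the robot, z up. x and y below mean this frame.
- fixed_jaw: grey fixed jaw bolted to the platform's +y end, 160 mm wide (x), 64 mm high; its black rubber face lies at y = 150 mm and looks to -y. Origin: on the platform top, above the shaker's origin.
- rack: blue two-deck tube rack, 76 mm wide, 212 mm long, 56 mm high, 0.3 kg, with six capped tubes fixed in it (caps up to 108 mm above the platform). Stands loose between the jaws, length along the shaker's x. Origin: centre of its underside; its own x axis is across its width, toward the fixed jaw. The jaws meet its 74 mm wide decks: against the fixed jaw its origin is at y = 112 to 113 mm.
- carriage (a joint): position of the sliding clamp (grey saddle and screw block), m: the y of its middle. Range -0.095 to 0.035. While the lever is up, a half nut in the toothed strip of the platform's slot locks it both ways. While the lever is down it slides freely (about 2 N). The teeth are 4.6 mm apart: as the nut drops in, the clamp may settle back by up to that.
- lever (a joint): thumb lever of the clamp, rad: about -0.015 = up, nut fully in its teeth; 0.22 = fully down; from 0.15 the clamp is free. (About 0.12 if the nut stands on the tips of the teeth; it then drops in as the screw is tightened.) A spring brings it back up. The pad takes about 8 N to start down and 11 N fully down, 14 mm lower.
- thumb_pad (a point): middle of the upper face of the lever's steel thumb pad, which stands out to -x (toward the robot) 94 mm from the screw axis, 105 mm above the bench when up. It measures 36 mm (x) by 41 mm (y) between two raised lips, 10 mm high, at its y sides: a fingertip pressing the pad can push a lip to slide the clamp. Its pivot pin runs along y, 60 mm to +x and 10 mm lower.
- jaw_pad: black rubber face of the moving jaw, 156 mm wide (x), 56 mm high, looks to +y; gives 1 mm for each 15 N, up to 4 mm. Origin: on the platform top, 54 mm behind (-y) the face's surface.
- jaw_face (a point): middle of that rubber face's surface: 54 mm ahead (+y) of the clamp's middle, plus the screw's advance.
- handle (a joint): turn of the four-spoked screw handle, rad; grows clockwise as seen from the handle's end (looking to +y): the upper spoke goes to +x, away from the robot. One turn moves jaw and handle 10 mm to +y. Range -0.1 to 10: the screw alone cannot reach the rack. Stays where it is left; friction 0.1 N m, 0.15 to 0.25 N m in all when tight, which is 1.3 to 2.3 rad after the rubber first touches.
- hub (a point): centre of the handle's hub, on the screw axis in the spokes' plane, 130 mm above the bench, 68 mm behind (-y) the clamp's middle when the handle reads 0. Hub: 28 mm diameter, 28 mm long. Spokes: 9 mm thick, 90 degrees apart, ending in black balls of 16 mm, centres 42 mm from the axis. The screw block, 58 mm wide, 152 mm above the bench at its top, has its rear face 46 mm ahead of that plane.
- spoke_ball (a point): centre of the ball of one spoke, the one that points straight up when the handle reads 0.
- staining_jar: white staining jar with screw cap, 57 mm wide, 99 mm high, on the bench at the right; bystander. Origin: centre of its underside.
- dish: petri dish stack, 90 mm wide, 32 mm high, on the bench at the right; bystander. Origin: centre of its underside.
- timer: white lab timer, 66 mm square, 18 mm high, on the bench at the left; bystander. Origin: centre of its underside.

How it is judged:
By the outcome, as a careful person would: the job done as asked, in the order asked, and still so for the second after the job is handed in, with the robot touching nothing.
It also fails if it takes over 61 s, if anything falls off the work surface, if the arm or the gripper's body presses on something with over 40 N, if the wrist force passes 120 N, or if a joint passes its speed limit or range.

## Working session

There is one attempt and no reset: what is moved stays moved. The work goes in short steps, Python scripts to look and compute and a shell command to move; the robot and the scene stay as the last step left them, time stands still between calls to the robot, and variables do not carry over. Pictures are saved under pics/ and viewed, at most 12 in all, crops included, and the job is handed in when it is done.

```bash
ls; mkdir -p pics; cat > h.py <<'E'
import numpy as np, cv2
from station import bot, imaging
from scipy.spatial.transform import Rotation as R
def grab(n,save=None):
    f=imaging.grab_frame(n)
    if save: cv2.imwrite('pics/'+save+'.png',f['pixels'][:,:,::-1])
    return f
def att(f):
    a=np.array(f['attitude'],float)
    return a if a.shape==(3,3) else (R.from_rotvec(a).as_matrix() if a.size==3 else R.from_quat(a).as_matrix())
def ray(f,u,v):
    d=att(f)@np.linalg.inv(f['K'])@np.array([u,v,1.]); return np.array(f['origin']),d
def onz(f,u,v,z):
    o,d=ray(f,u,v); return o+d*(z-o[2])/d[2]
def cloud(f):
    v,u=np.mgrid[:384,:512]; p=np.stack([u,v,np.ones_like(u)],-1).reshape(-1,3)@np.linalg.inv(f['K']).T
    w=(p*f['depth'].reshape(-1,1))@att(f).T+np.array(f['origin']); return w.reshape(384,512,3)
E
python3 - <<'E'
from h import *
for n in('top','scene'):
    f=grab(n,n+'0'); print(n,f['origin'],f['attitude'],f['K'])
s=bot.state(); print(s)
E
```

```text
pics
top [ 0.40333844 -0.01952933  1.17821325] [-2.1439048   2.17404005 -0.13409321] [[369.22658054   0.         256.22242474]
 [  0.         369.22658054 186.15129335]
 [  0.           0.           1.        ]]
scene [-0.29940531  0.58654096  0.84059228] [-1.08202518  2.21772893 -1.14460479] [[377.32375676   0.         256.24285699]
 [  0.         377.32375676 191.74083755]
 [  0.           0.           1.        ]]
{'t': 0.1, 'q': array([-1.31699777e+00,  3.42650177e-01,  1.52487272e+00,  1.56726590e-05,
        1.27540162e+00, -1.46015083e-01]), 'qvel': array([ 0.00021344, -0.00052792, -0.00044963,  0.00010475,  0.00152404,
       -0.00037271]), 'tau': array([ 1.61874119e-03, -4.32005847e+01, -2.44693279e+01,  7.20303459e-02,
        5.26095985e-02, -5.39410462e-05]), 'position': array([ 0.20428576, -0.48325459,  0.22613297]), 'eef_rot': array([-3.07772530e+00, -6.23579912e-01,  8.91402767e-05]), 'ft_force': array([-0.40928479, -0.95973068,  0.71479531]), 'ft_torque': array([0.00786924, 0.02047213, 0.03970023]), 'grip_force': 0.0, 'opening': 0.9988875753706912}
```

View pics/top0.png

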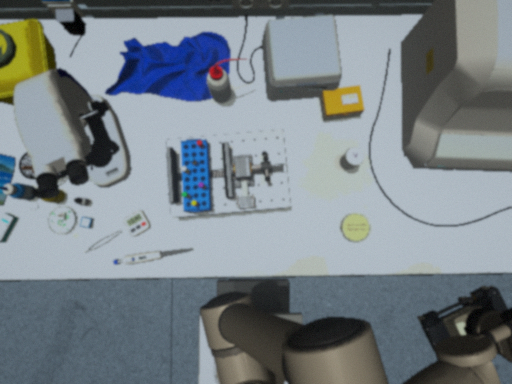

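View pics/scene0.png

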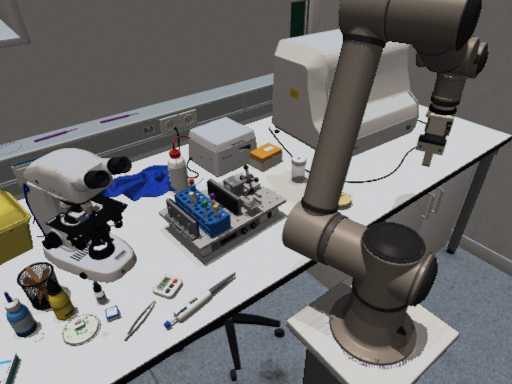

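The top view (up = +x, left = +y) shows the platform at u 166–291, v 130–216. The rack is at u 180–212, the thumb pad near (246,202), the handle near (266,168), the jar at (350,158) and the dish at (355,227).

```bash
python3 - <<'E'
from h import *
f=grab('top'); w=cloud(f); z=w[...,2]
c=f['pixels'][115:235,150:310,::-1]; cv2.imwrite('pics/crop.png',cv2.resize(c,(800,600),interpolation=cv2.INTER_CUBIC))
reg=np.zeros(z.shape,bool); reg[120:225,160:300]=1
def rect(m,name):
    p=w[m&reg][:,:2]; r=cv2.minAreaRect(p.astype(np.float32)); print(name,len(p),r, 'z',np.median(z[m&reg])); return r
rect((z>0.066),'all above 66')
m=(z>0.064)&(z<0.084)&reg
rect(m,'plat')
px=f['pixels'].astype(int); blue=(px[...,2]>px[...,0]+50)&(z>0.1)
rect(blue,'rack')
# pad region
sub=w[194:212,234:260]; s=sub[(sub[...,2]>0.095)&(sub[...,2]<.13)]
print('pad',s.min(0),s.max(0),np.median(s,0),len(s))
# handle
for v in range(148,190,3): print(v,' '.join('%3d'%(1000*a) for a in z[v,222:292:2]))
print(onz(f,351,158,.099),onz(f,355,227,.032), w[168,266])
E
```

```text
all above 66 9281 ((0.5498355627059937, 0.06162518262863159), (0.30394792556762695, 0.360544353723526), 4.140217304229736) z 0.07619921692899756
plat 5427 ((0.5813927054405212, 0.06390949338674545), (0.24066860973834991, 0.360544353723526), 4.140217304229736) z 0.0733975481511453
rack 1529 ((0.515162467956543, 0.12547823786735535), (0.3342675566673279, 0.14964112639427185), 28.24544906616211) z 0.1272102350221227
pad [ 0.4720023  -0.01513959  0.10008398] [0.51288195 0.03406744 0.11819933] [0.49202536 0.01090942 0.10600139] 220
148 133 138 137 139  72  74  74  75  73  74  70  71  73  71  71  74  72  73  75  71  75  71  75  72  73  76  74  76  70  69  74  73  -3  -2  -5
151 136 138 137 140  70  72  72  74  73  73  68  72  74  73  71  71  71  71  75  72  76  70  71  73  75  72  70  74  79  71  73  73   0   0  -1
154  75 135 138 137  84  73  72  74  75  74  70  72  73  70  71  71  71  73  74  73 116 120 121  74  74  75  73  69  75  70  71  72   2   2  -4
157  69 133 136 141 100  84  88  86  90  84 150 147 152 153  90  69  73  71  75  73  73 174 175 172  73  72  74  76  71  69  73  73  -1
[... 863 characters left out ...]
3   0  -2
178  73  67 133 136 137 103 102 136 137 135 135 128  91 122 120  86  75  71  74  71  77  70 150 153  75  75  77  71  75  72  72  78  72  -6   0
181  77  72 133 140 136  99  85  88  95 103 103 104 103  98  84  84  75  72  69  73  70  68 145 148  74  73  73  71  73  73  73  73 1178   0  -3
184  73  67 133 140 140 112  73  92  88 104 107 106 105  99  85  92  88  73  76  68  75  74  75  74  73  74  72  69  72  73  75  69  73  77  -1
187  72  73 135 140 140 124  76  86  87  83 104 102 106  71  67  75  73  73  74  73  69  74  71  75  74  71  68  68  74  75  72  72  73  73  -2
[ 0.61647599 -0.30524416  0.099     ] [ 0.41305134 -0.32550621  0.032     ] [ 0.58242611 -0.05070836  0.14192328]
```

View pics/crop.png

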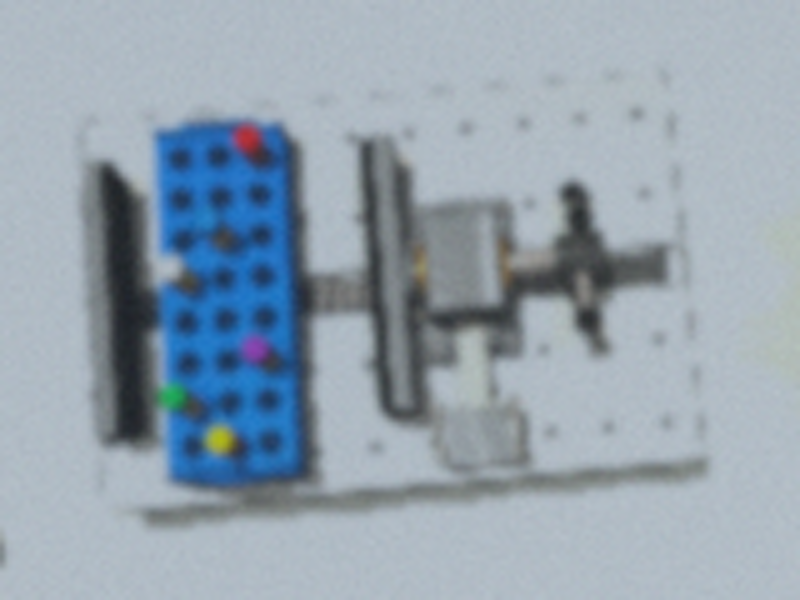

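The measurements agree with each other. The shaker centre is (0.5814, 0.0639), yawed 4.1°. The pad gives a carriage y of about −46 mm, and so does the hub. Next I'll hover tilted over the pad with the fingers closed.

```bash
cat >> h.py <<'E'
TH=np.radians(4.14); C=np.array([.5814,.0639,0]); S=R.from_euler('z',TH).as_matrix()
def sh(p): return S.T@(np.asarray(p)-C)
def tool(yaw,tilt):  # yaw of tool x in shaker frame (deg); tilt about shaker y, top toward -x positive
    return S@R.from_euler('y',-tilt,degrees=True).as_matrix()@np.column_stack([[np.cos(np.radians(yaw)),np.sin(np.radians(yaw)),0],[np.sin(np.radians(yaw)),-np.cos(np.radians(yaw)),0],[0,0,-1]])
def plan(p,yaw,tilt):
    s=bot.state(); A=R.from_rotvec(s['eef_rot']).as_matrix(); B=tool(yaw,tilt)
    print('turn',R.from_matrix(A.T@B).as_rotvec().round(3),'shift',(A.T@(S@np.array(p)+C-s['position'])).round(4))
def st():
    s=bot.state(); print('t%.2f sh'%s['t'],sh(s['position']).round(4),'F(sh)',(S.T@s['ft_force']).round(1),'op',round(s['opening'],2))
E
python3 - <<'E'
from h import *
print(tool(90,12)[:,2]); plan([-.096,-.048,.20],90,12)
E
```

```text
[ 0.20736917  0.01500993 -0.9781476 ]
turn [-0.183  0.129 -1.239] shift [ 0.454  -0.3427  0.0267]
```

```bash
python3 -m jog '[[[-0.01,0.01,-0.12],[0.03,-0.022,0.0],0],[[-0.03,0.02,-0.24],[0.06,-0.045,0.0],0],[[-0.05,0.035,-0.36],[0.09,-0.068,0.0],0],[[-0.07,0.05,-0.48],[0.12,-0.09,0.0],0],[[-0.09,0.06,-0.6],[0.15,-0.113,0.0],0],[[-0.1,0.075,-0.7],[0.18,-0.136,0.0],0],[[-0.12,0.085,-0.8],[0.21,-0.158,0.0],0],[[-0.13,0.095,-0.9],[0.24,-0.18,0.0],0]]'
python3 -c "
from h import *
st(); plan([-.096,-.048,.20],90,12)"
```

```text
t: 0.82
position: [0.3556, -0.2225, 0.2267]
eef_rot: [2.407, 1.842, 0.176]
ft_force: [0.7, -0.7, 0.0]
opening: 0.469
grip_force: 0.0
t0.82 sh [-0.2459 -0.2693  0.2267] F(sh) [ 0.7 -0.7  0. ] op 0.47
turn [-0.05   0.034 -0.334] shift [0.2574 0.0628 0.0439]
```

```bash
python3 -m jog '[[[-0.01,0.01,-0.08],[0.035,0.009,0.005],0],[[-0.02,0.015,-0.16],[0.07,0.018,0.01],0],[[-0.03,0.02,-0.24],[0.105,0.026,0.018],0],[[-0.05,0.034,-0.334],[0.14,0.034,0.024],0],[[-0.05,0.034,-0.334],[0.175,0.043,0.03],0],[[-0.05,0.034,-0.334],[0.21,0.052,0.037],0],[[-0.05,0.034,-0.334],[0.245,0.06,0.042],0],[[-0.05,0.034,-0.334],[0.2574,0.0628,0.0439],0]]'
python3 -c "
from h import *
st(); plan([-.096,-.048,.20],90,12); f=grab('wrist','w1'); w=cloud(f); z=w[...,2]
print(f['origin'])
m=(z>.098)&(z<.115); p=(w[m]-C)@S; k=(abs(p[:,0]+.094)<.03)&(abs(p[:,1]+.047)<.04); print(p[k].min(0),p[k].max(0),np.percentile(p[k],[5,50,95],axis=0))"
```

```text
t: 1.48
position: [0.491, 0.0101, 0.1996]
eef_rot: [2.04, 2.189, 0.231]
ft_force: [-1.3, -0.1, 0.3]
opening: 0.004
grip_force: 0.0
t1.48 sh [-0.0941 -0.0471  0.1996] F(sh) [-1.3  0.   0.3] op 0.0
turn [-0.001 -0.001 -0.002] shift [-0.0009 -0.0018 -0.0008]
[0.45244964 0.07976707 0.35391643]
[-0.11128088 -0.07259846  0.09807167] [-0.06400111 -0.00710853  0.11499027] [[-0.10951423 -0.06869245  0.10430341]
 [-0.09141473 -0.04796818  0.10564423]
 [-0.06965045 -0.02383799  0.11414541]]
```

View pics/w1.png

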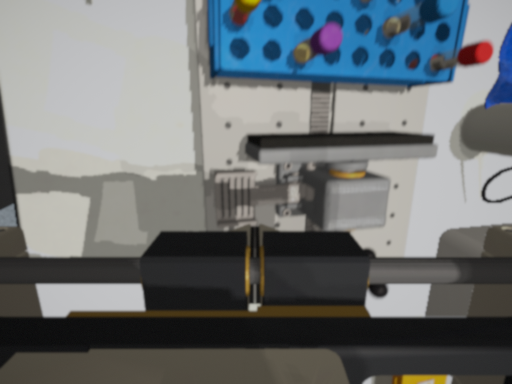

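The wrist view shows the pad at about (238,198), with the closed fingertips near (254,270). It's clear around the pad, whose centre is about (−0.092, −0.048) in the shaker frame. Now descending.

```bash
python3 -c "
from h import *
plan([-.090,-.047,.118],90,12);plan([-.090,-.047,.088],90,12);plan([-.090,-.047,.085],90,12)"
```

```text
turn [-0.001 -0.002 -0.002] shift [-0.0003 -0.013   0.0805]
turn [-0.001 -0.002 -0.002] shift [-0.0003 -0.0192  0.1099]
turn [-0.001 -0.002 -0.002] shift [-0.0003 -0.0198  0.1128]
```

```bash
python3 -m jog '[[[0,0,0],[0,-0.004,0.03],0],[[0,0,0],[0,-0.008,0.06],0],[[0,0,0],[0,-0.013,0.08],0],[[0,0,0],[0,-0.014,0.085],0],[[0,0,0],[0,-0.015,0.09],0],[[0,0,0],[0,-0.016,0.095],0],[[0,0,0],[0,-0.0165,0.097],0],[[0,0,0],[0,-0.017,0.099],0]]'
python3 -c "
from h import *
st(); plan([-.090,-.047,.088],90,12)"
```

```text
t: 2.2
position: [0.4935, 0.0066, 0.1009]
eef_rot: [2.042, 2.185, 0.23]
ft_force: [-7.1, 0.3, 9.5]
opening: 0.005
grip_force: 4.9
t2.20 sh [-0.0918 -0.0508  0.1009] F(sh) [-7.1  0.8  9.5] op 0.0
turn [-0.001  0.    -0.005] shift [ 0.0038 -0.0009  0.013 ]
```

```bash
python3 -m jog '[[[0,0,0],[0.0005,-0.001,0.002],0],[[0,0,0],[0.001,-0.001,0.004],0],[[0,0,0],[0.0015,-0.001,0.006],0],[[0,0,0],[0.002,-0.001,0.008],0],[[0,0,0],[0.0025,-0.001,0.01],0],[[0,0,0],[0.003,-0.001,0.012],0],[[0,0,0],[0.0035,-0.001,0.013],0],[[0,0,0],[0.0035,-0.001,0.013],0]]'
python3 -c "
from h import *
st(); f=grab('wrist','w2'); f=grab('scene','s2'); cv2.imwrite('pics/s2c.png',cv2.resize(f['pixels'][150:270,150:310,::-1],(800,600)))"
```

```text
t: 2.87
position: [0.4934, 0.0102, 0.0907]
eef_rot: [2.041, 2.187, 0.228]
ft_force: [-28.1, -1.6, 46.5]
opening: 0.007
grip_force: 25.5
t2.87 sh [-0.0917 -0.0472  0.0907] F(sh) [-28.1   0.4  46.5] op 0.01
```

View pics/w2.png

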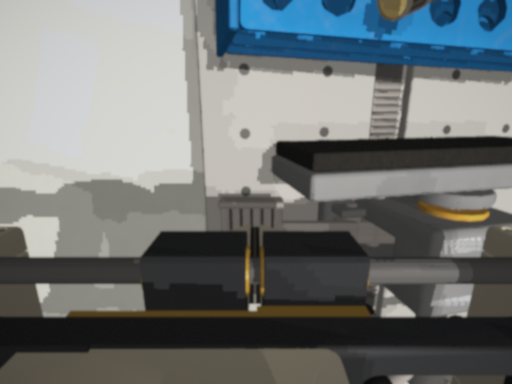

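The fingertip sits centrally on the pad at (222–282, 200–230), and the 46 N reading means the lever is bottomed. I'll ease off a little.

```bash
python3 -m jog '[[[0,0,0],[0,-0.0005,-0.0005],0],[[0,0,0],[0,-0.001,-0.001],0],[[0,0,0],[0,-0.001,-0.0015],0],[[0,0,0],[0,-0.001,-0.0015],0],[[0,0,0],[0,-0.001,-0.0015],0],[[0,0,0],[0,-0.001,-0.0015],0],[[0,0,0],[0,-0.001,-0.0015],0],[[0,0,0],[0,-0.001,-0.0015],0]]'
python3 -c "
from h import *
st(); plan([-.0925,.025,.0905],90,12)"
```

```text
t: 3.63
position: [0.4932, 0.0101, 0.0911]
eef_rot: [2.041, 2.185, 0.23]
ft_force: [-17.1, -0.7, 29.5]
opening: 0.004
grip_force: 16.1
t3.63 sh [-0.0918 -0.0472  0.0911] F(sh) [-17.2   0.6  29.5] op 0.0
turn [ 0.     0.001 -0.004] shift [ 0.0722 -0.0011  0.0004]
```

```bash
python3 -m jog '[[[0,0,0],[0.004,-0.0005,-0.0007],0],[[0,0,0],[0.008,-0.0005,-0.0007],0],[[0,0,0],[0.013,-0.0005,-0.0007],0],[[0,0,0],[0.019,-0.0005,-0.0007],0],[[0,0,0],[0.026,-0.0005,-0.0007],0],[[0,0,0],[0.033,-0.0005,-0.0007],0],[[0,0,0],[0.039,-0.0005,-0.0007],0],[[0,0,0],[0.042,-0.0005,-0.0007],0]]'
python3 -c "
from h import *
st()
f=grab('top'); w=cloud(f); p=(w-C)@S
def face():
    m=(p[...,2]>.125)&(p[...,2]<.146)&(abs(p[...,0]+.06)<.015)&(p[...,1]>-.03)&(p[...,1]<.09)
    print('jaw y',np.percentile(p[m][:,1],[5,50,95]) if m.any() else None)
face()
f=grab('wrist','w3')"
```

```text
t: 4.3
position: [0.49, 0.0523, 0.0913]
eef_rot: [2.041, 2.185, 0.23]
ft_force: [-13.3, -3.0, 22.2]
opening: 0.0
grip_force: 12.3
t4.30 sh [-0.092  -0.005   0.0913] F(sh) [-13.5  -2.   22.2] op 0.0
jaw y [0.03372426 0.05664769 0.08515605]
```

View pics/w3.png

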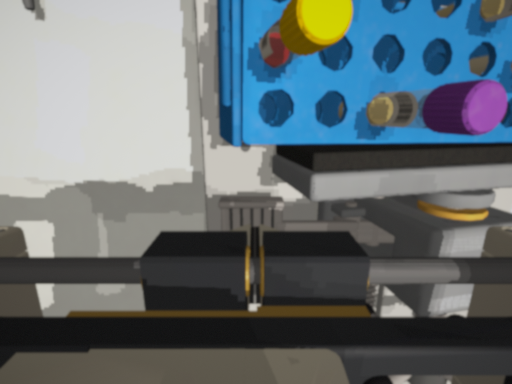

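The clamp travels with the fingertip, and the jaw, with its black face at v≈150, is nearing the rack. I'll carry on more slowly.

```bash
python3 -m jog '[[[0,0,0],[0.003,0,0],0],[[0,0,0],[0.006,0,0],0],[[0,0,0],[0.009,0,0],0],[[0,0,0],[0.012,0,0],0],[[0,0,0],[0.015,0,0],0],[[0,0,0],[0.018,0,0],0],[[0,0,0],[0.02,0,0],0],[[0,0,0],[0.021,0,0],0]]'
python3 -c "
from h import *
st()"
python3 -m jog '[[[0,0,0],[0.001,0,0],0],[[0,0,0],[0.002,0,0],0],[[0,0,0],[0.003,0,0],0],[[0,0,0],[0.0035,0,0],0],[[0,0,0],[0.004,0,0],0],[[0,0,0],[0.0045,0,0],0],[[0,0,0],[0.005,0,0],0],[[0,0,0],[0.005,0,0],0]]'
python3 -c "
from h import *
st(); f=grab('wrist','w4')"
```

```text
t: 5.07
position: [0.4885, 0.0727, 0.0913]
eef_rot: [2.041, 2.185, 0.23]
ft_force: [-14.3, -5.9, 23.1]
opening: 0.0
grip_force: 12.6
t5.07 sh [-0.092   0.0155  0.0913] F(sh) [-14.7  -4.9  23.1] op 0.0
t: 5.73
position: [0.4883, 0.0764, 0.0913]
eef_rot: [2.04, 2.184, 0.227]
ft_force: [-14.0, -12.4, 23.5]
opening: 0.006
grip_force: 12.8
t5.73 sh [-0.092   0.0192  0.0913] F(sh) [-14.9 -11.4  23.5] op 0.01
```

View pics/w4.png

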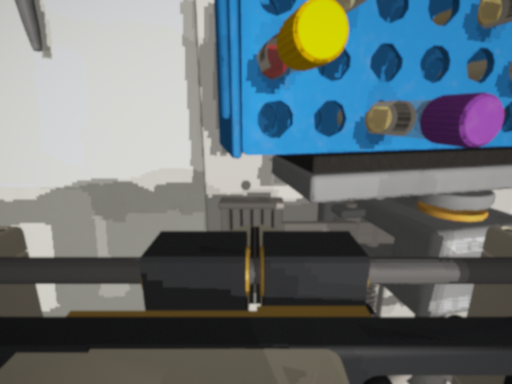

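The lateral force is building, so the jaw is on the rack. I'll check that the rack is square with the top camera.

```bash
cat >> h.py <<'E'
def rack():
    f=grab('top'); px=f['pixels'].astype(int); w=cloud(f)
    b=(px[...,2]>px[...,0]+40)&(px[...,2]>90); b[:120]=0; b[225:]=0; b[:,:160]=0; b[:,300:]=0
    v,u=np.nonzero(b); E=[]
    for r in range(v.min()+6,v.max()-5):
        c=u[v==r]
        if len(c)>15: E.append([sh(onz(f,c.min()-.5,r,.130))[:2],sh(onz(f,c.max()+.5,r,.130))[:2]])
    E=np.array(E)
    for k,n in((0,'+y edge'),(1,'-y edge')):
        a=np.polyfit(E[:,k,0],E[:,k,1],1); q=abs(np.polyval(a,E[:,k,0])-E[:,k,1])<.002; a=np.polyfit(E[q,k,0],E[q,k,1],1); print(n,'slope deg %.2f y0 %.4f'%(np.degrees(np.arctan(a[0])),a[1]),q.sum())
    return f
E
python3 -c "
from h import *
f=rack(); cv2.imwrite('pics/c5.png',cv2.resize(f['pixels'][115:235,150:310,::-1],(800,600),interpolation=cv2.INTER_CUBIC))"
```

```text
+y edge slope deg 0.73 y0 0.1512 35
-y edge slope deg 0.18 y0 0.0743 54
```

View pics/c5.png

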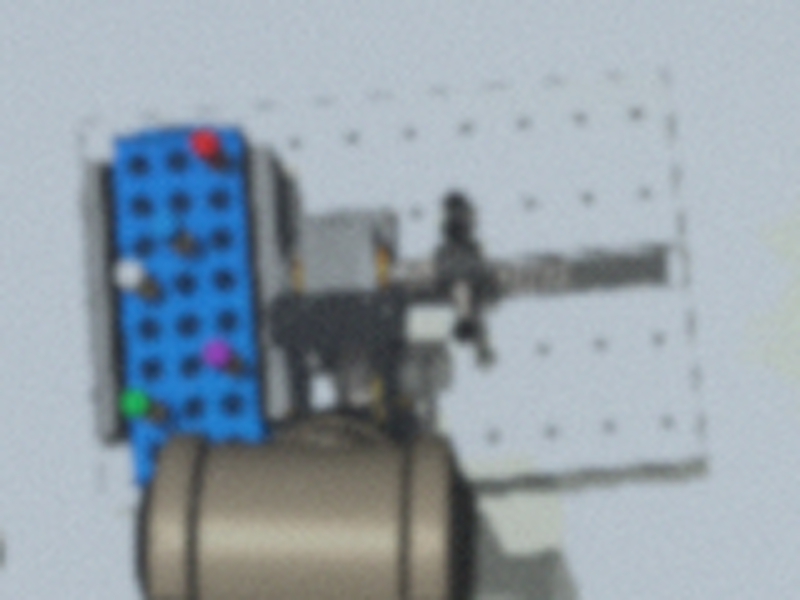

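The rack is square (0.2°), with its edges at y 74 and 151 mm, so it is hard against the fixed jaw with the moving jaw touching it. Now I'll let the lever up.

```bash
python3 -m jog '[[[0,0,0],[0,0,-0.004],0],[[0,0,0],[0,0,-0.009],0],[[0,0,0],[0,-0.002,-0.014],0],[[0,0,0],[0,-0.004,-0.02],0],[[0,0,0],[-0.002,-0.006,-0.03],0],[[0,0,0],[-0.002,-0.01,-0.05],0],[[0,0,0],[-0.002,-0.015,-0.08],0],[[0,0,0],[-0.002,-0.02,-0.11],0]]'
python3 -c "
from h import *
st(); f=grab('wrist'); w=cloud(f); p=(w-C)@S; z=p[...,2]
m=(z>.09)&(z<.125)&(abs(p[...,0]+.094)<.012)&(abs(p[...,1]-.018)<.035)
q=p[m]; print('pad z/y',np.percentile(q,[5,50,95],axis=0).round(4)); 
for y in np.arange(-.01,.045,.005):
    k=abs(q[:,1]-y)<.0025; print(round(y,3),k.sum(),q[k,2].mean().round(4) if k.any() else '')
rack()
f=grab('top');p=(cloud(f)-C)@S; m=(p[...,2]>.16)&(p[...,2]<.2)&(abs(p[...,0])<.03)&(abs(p[...,1]+.05)<.03); print('ball',np.median(p[m],0),m.sum())
m=(abs(p[...,2]-.142)<.008)&(abs(p[...,0])<.012)&(p[...,1]<-.035)&(p[...,1]>-.08); print('hub',np.percentile(p[m],[5,50,95],axis=0).round(4))
"
```

```text
t: 6.5
position: [0.4451, 0.0731, 0.1932]
eef_rot: [2.044, 2.186, 0.228]
ft_force: [1.4, -1.1, 1.1]
opening: 0.008
grip_force: 0.0
t6.50 sh [-0.1352  0.019   0.1932] F(sh) [ 1.4 -1.2  1.1] op 0.01
pad z/y [[-0.1046 -0.0004  0.1039]
 [-0.094   0.0205  0.1053]
 [-0.083   0.0452  0.1149]]
-0.01 0 
-0.005 14 0.1145
0.0 230 0.1104
0.005 127 0.105
0.01 128 0.105
0.015 133 0.105
0.02 130 0.1049
0.025 136 0.105
0.03 133 0.1049
0.035 144 0.1051
0.04 79 0.1075
+y edge slope deg 0.59 y0 0.1512 37
-y edge slope deg -0.78 y0 0.0752 33
ball [ 0.01260275 -0.0461835   0.17433019] 28
hub [[-0.0103 -0.0577  0.1376]
 [-0.0015 -0.0477  0.1412]
 [ 0.0085 -0.0368  0.1463]]
```

The lever is up (pad at 105 mm) and the carriage is at about 20 mm. The upper spoke's ball is at x≈+13 mm (φ≈17°), with the hub plane at y≈−47 mm. I'll turn the tool square and go to the handle.

```bash
python3 -c "
from h import *
plan([-.03,-.047,.20],0,0)"
```

```text
turn [ 0.168 -0.168  1.56 ] shift [-0.0655  0.1023  0.0169]
```

```bash
python3 -m jog '[[[0.01,-0.01,0.12],[-0.01,0.005,-0.01],0],[[0.03,-0.03,0.24],[-0.02,0.015,-0.01],0],[[0.04,-0.04,0.36],[-0.03,0.03,-0.005],0],[[0.05,-0.05,0.48],[-0.04,0.045,0],0],[[0.065,-0.065,0.6],[-0.05,0.06,0.005],0],[[0.08,-0.08,0.72],[-0.06,0.075,0.01],0],[[0.09,-0.09,0.84],[-0.0655,0.09,0.014],0],[[0.1,-0.1,0.96],[-0.0655,0.1023,0.0169],0]]'
python3 -c "
from h import *
st();plan([-.025,-.047,.20],0,0)"
```

```text
t: 7.32
position: [0.5549, 0.0139, 0.1952]
eef_rot: [2.913, 1.007, 0.096]
ft_force: [1.5, -0.0, 0.6]
opening: 0.002
grip_force: 0.0
t7.32 sh [-0.03   -0.0479  0.1952] F(sh) [ 1.5 -0.1  0.6] op 0.0
turn [ 0.061 -0.061  0.593] shift [ 0.0049  0.0024 -0.0044]
```

```bash
python3 -m jog '[[[0.01,-0.01,0.12],[0.001,0,0],0],[[0.025,-0.025,0.24],[0.002,0.0,0],0],[[0.036,-0.036,0.36],[0.003,0.001,0],0],[[0.05,-0.05,0.48],[0.004,0.002,0],0],[[0.061,-0.061,0.593],[0.0049,0.0024,-0.002],0],[[0.061,-0.061,0.593],[0.0049,0.0024,-0.0044],0],[[0.061,-0.061,0.593],[0.0049,0.0024,-0.0044],0],[[0.061,-0.061,0.593],[0.0049,0.0024,-0.0044],0]]'
python3 -c "
from h import *
st();plan([-.025,-.047,.149],0,0);f=grab('wrist');p=(cloud(f)-C)@S
m=(p[...,2]>.165)&(p[...,2]<.185)&(abs(p[...,0]-.01)<.03)&(abs(p[...,1]+.05)<.02); print('ball',np.median(p[m],0),m.sum())"
```

```text
t: 7.98
position: [0.559, 0.0163, 0.201]
eef_rot: [3.138, 0.13, 0.004]
ft_force: [-0.3, -0.3, -0.8]
opening: 0.006
grip_force: 0.0
t7.98 sh [-0.0258 -0.0459  0.201 ] F(sh) [-0.3 -0.3 -0.8] op 0.01
turn [ 0.001 -0.002  0.01 ] shift [0.0007 0.0011 0.052 ]
ball [ 0.0160178  -0.04626477  0.17466649] 458
```

```bash
python3 -m jog '[[[0,0,0.01],[0,0.001,0.026],0],[[0,0,0.01],[0,0.001,0.052],0],[[0,0,0.01],[0.008,0.001,0.052],0],[[0,0,0.01],[0.016,0.001,0.052],0],[[0,0,0.01],[0.024,0.001,0.052],0],[[0,0,0.01],[0.031,0.001,0.052],0],[[0,0,0.01],[0.038,0.001,0.052],0],[[0,0,0.01],[0.043,0.001,0.052],0]]'
python3 -c "
from h import *
st();f=grab('top');p=(cloud(f)-C)@S
m=(p[...,2]>.145)&(p[...,2]<.19)&(abs(p[...,0])<.06)&(abs(p[...,1]+.047)<.01); q=p[m]
print(q[np.argsort(q[:,0])][::max(1,len(q)//25)].round(3).tolist())"
```

```text
t: 8.7
position: [0.603, 0.019, 0.151]
eef_rot: [3.139, 0.11, 0.004]
ft_force: [-5.4, -0.6, 0.4]
opening: 0.005
grip_force: 2.2
t8.70 sh [ 0.0183 -0.0464  0.151 ] F(sh) [-5.4 -0.2  0.4] op 0.01
[[-0.029, -0.045, 0.172], [-0.029, -0.048, 0.169], [-0.029, -0.042, 0.171], [-0.027, -0.04, 0.165], [-0.027, -0.048, 0.173], [-0.027, -0.043, 0.176], [-0.026, -0.045, 0.173], [-0.026, -0.051, 0.169], [-0.026, -0.04, 0.172], [-0.024, -0.046, 0.174], [-0.023, -0.051, 0.17], [-0.023, -0.048, 0.17], [-0.023, -0.043, 0.173], [-0.023, -0.04, 0.174], [-0.022, -0.037, 0.169], [-0.021, -0.051, 0.171], [-0.021, -0.046, 0.172], [-0.02, -0.043, 0.173], [-0.02, -0.04, 0.173], [-0.02, -0.049, 0.167], [-0.018, -0.049, 0.172], [-0.018, -0.043, 0.173], [-0.018, -0.041, 0.173], [-0.017, -0.046, 0.17], [-0.013, -0.046, 0.157], [-0.012, -0.049, 0.155], [-0.012, -0.043, 0.158], [-0.008, -0.043, 0.151], [-0.008, -0.046, 0.148], [-0.008, -0.049, 0.146], [-0.005, -0.046, 0.146], [-0.005, -0.043, 0.146]]
```

Handle turned by about 36°, and the next spoke is now at −34°. Second stroke: lift, go back, lower, push.

```bash
python3 -m jog '[[[0,0,0],[-0.002,0,-0.02],0],[[0,0,0],[-0.004,0,-0.05],0],[[0,0,0],[-0.035,0,-0.052],0],[[0,0,0],[-0.067,0,-0.05],0],[[0,0,0],[-0.07,0,-0.03],0],[[0,0,0],[-0.07,0,0],0],[[0,0,0],[-0.065,0,0],0],[[0,0,0],[-0.058,0,0],0]]'
python3 -c "
from h import *
st()"
python3 -m jog '[[[0,0,0],[0.008,0,0],0],[[0,0,0],[0.016,0,0],0],[[0,0,0],[0.024,0,0],0],[[0,0,0],[0.032,0,0],0],[[0,0,0],[0.038,0,0],0],[[0,0,0],[0.044,0,0],0],[[0,0,0],[0.044,0,0],0],[[0,0,0],[0.044,0,0],0]]'
python3 -c "
from h import *
st()"
```

```text
t: 9.42
position: [0.5452, 0.0147, 0.1501]
eef_rot: [3.139, 0.109, 0.005]
ft_force: [1.3, 0.5, 1.0]
opening: 0.006
grip_force: 0.0
t9.42 sh [-0.0396 -0.0465  0.1501] F(sh) [1.4 0.4 1. ] op 0.01
t: 10.08
position: [0.5891, 0.0182, 0.1507]
eef_rot: [3.139, 0.11, 0.003]
ft_force: [-5.6, 1.2, -0.2]
opening: 0.006
grip_force: 2.1
t10.08 sh [ 0.0043 -0.0462  0.1507] F(sh) [-5.5  1.6 -0.2] op 0.01
```

```bash
python3 -m jog '[[[0,0,0],[0.003,0,0],0],[[0,0,0],[0.006,0,0],0],[[0,0,0],[0.009,0,0],0],[[0,0,0],[0.012,0,0],0],[[0,0,0],[0.014,0,0],0],[[0,0,0],[0.014,0,0],0],[[0,0,0],[0.014,0,0],0],[[0,0,0],[0.014,0,0],0]]'
python3 -c "
from h import *
st()"
python3 -m jog '[[[0,0,0],[-0.002,0,-0.02],0],[[0,0,0],[-0.004,0,-0.05],0],[[0,0,0],[-0.035,0,-0.052],0],[[0,0,0],[-0.067,0,-0.05],0],[[0,0,0],[-0.07,0,-0.03],0],[[0,0,0],[-0.07,0,0],0],[[0,0,0],[-0.065,0,0],0],[[0,0,0],[-0.058,0,0],0]]'
python3 -c "
from h import *
st();f=grab('top');p=(cloud(f)-C)@S
m=(p[...,2]>.145)&(p[...,2]<.19)&(abs(p[...,0])<.06)&(abs(p[...,1]+.047)<.008); q=p[m]
print(q[np.argsort(q[:,0])][::max(1,len(q)//15)].round(3).tolist());rack()"
```

```text
t: 10.75
position: [0.6028, 0.0185, 0.151]
eef_rot: [3.138, 0.109, 0.003]
ft_force: [-5.3, -0.7, 1.4]
opening: 0.007
grip_force: 2.9
t10.75 sh [ 0.0181 -0.0468  0.151 ] F(sh) [-5.3 -0.3  1.4] op 0.01
t: 11.42
position: [0.5457, 0.0146, 0.1503]
eef_rot: [3.139, 0.109, 0.004]
ft_force: [-7.3, 1.0, 4.7]
opening: -0.001
grip_force: 4.2
t11.42 sh [-0.0392 -0.0466  0.1503] F(sh) [-7.2  1.6  4.7] op -0.0
[]
+y edge slope deg 0.47 y0 0.1515 31
-y edge slope deg -5.97 y0 0.0776 20
```

```bash
python3 -m jog '[[[0,0,0],[0.004,0,0],0],[[0,0,0],[0.008,0,0],0],[[0,0,0],[0.012,0,0],0],[[0,0,0],[0.016,0,0],0],[[0,0,0],[0.02,0,0],0],[[0,0,0],[0.02,0,0],0],[[0,0,0],[0.02,0,0],0],[[0,0,0],[0.02,0,0],0]]'
python3 -c "
from h import *
st()"
python3 -m jog '[[[0,0,0],[0.004,0,0],0],[[0,0,0],[0.008,0,0],0],[[0,0,0],[0.012,0,0],0],[[0,0,0],[0.016,0,0],0],[[0,0,0],[0.02,0,0],0],[[0,0,0],[0.024,0,0],0],[[0,0,0],[0.024,0,0],0],[[0,0,0],[0.024,0,0],0]]'
python3 -c "
from h import *
st();f=grab('top');p=(cloud(f)-C)@S
m=(p[...,2]>.145)&(p[...,2]<.19)&(abs(p[...,0])<.06)&(abs(p[...,1]+.047)<.008); q=p[m]
print(q[np.argsort(q[:,0])][::max(1,len(q)//15)].round(3).tolist())"
```

```text
t: 12.18
position: [0.5655, 0.0159, 0.1504]
eef_rot: [3.139, 0.109, 0.009]
ft_force: [0.4, -0.0, 1.0]
opening: 0.005
grip_force: 0.1
t12.18 sh [-0.0193 -0.0467  0.1504] F(sh) [ 0.4 -0.1  1. ] op 0.01
t: 12.85
position: [0.5859, 0.0178, 0.1483]
eef_rot: [3.139, 0.109, -0.007]
ft_force: [-8.9, 0.3, 0.6]
opening: 0.005
grip_force: 3.7
t12.85 sh [ 0.0012 -0.0463  0.1483] F(sh) [-8.9  1.   0.6] op 0.01
[[-0.041, -0.041, 0.158], [-0.04, -0.044, 0.155], [-0.038, -0.044, 0.158], [-0.038, -0.047, 0.157], [-0.038, -0.041, 0.159], [-0.036, -0.042, 0.164], [-0.036, -0.047, 0.16], [-0.036, -0.044, 0.161], [-0.033, -0.047, 0.162], [-0.033, -0.045, 0.162], [-0.033, -0.042, 0.161], [-0.03, -0.047, 0.16], [-0.03, -0.042, 0.163], [-0.03, -0.045, 0.161], [-0.029, -0.039, 0.159], [-0.027, -0.045, 0.158], [-0.027, -0.039, 0.16], [-0.027, -0.042, 0.158], [-0.023, -0.045, 0.152], [-0.023, -0.042, 0.153], [-0.02, -0.045, 0.152], [-0.02, -0.042, 0.149]]
```

```bash
python3 -m jog '[[[0,0,0],[0.002,0,0],0],[[0,0,0],[0.004,0,0],0],[[0,0,0],[0.005,0,0],0],[[0,0,0],[0.005,0,0],0],[[0,0,0],[0.005,0,0],0],[[0,0,0],[0.005,0,0],0],[[0,0,0],[0.005,0,0],0],[[0,0,0],[0.005,0,0],0]]'
python3 -c "
from h import *
st()"
```

```text
t: 13.57
position: [0.5909, 0.0176, 0.1487]
eef_rot: [3.139, 0.109, -0.006]
ft_force: [-8.7, -2.2, 0.7]
opening: 0.005
grip_force: 3.8
t13.57 sh [ 0.0062 -0.0469  0.1487] F(sh) [-8.9 -1.6  0.7] op 0.01
```

```bash
python3 -m jog '[[[0,0,0],[0.002,0,0],0],[[0,0,0],[0.004,0,0],0],[[0,0,0],[0.006,0,0],0],[[0,0,0],[0.008,0,0],0],[[0,0,0],[0.008,0,0],0],[[0,0,0],[0.008,0,0],0],[[0,0,0],[0.008,0,0],0],[[0,0,0],[0.008,0,0],0]]'
python3 -c "
from h import *
st()
for i in range(4):
  print((S.T@bot.state()['ft_force']).round(1)); f=grab('top')
p=(cloud(f)-C)@S
m=(p[...,2]>.145)&(p[...,2]<.19)&(abs(p[...,0])<.06)&(abs(p[...,1]+.047)<.008)&(p[...,0]<-.005); q=p[m]
print(q[np.argsort(q[:,0])][::max(1,len(q)//12)].round(3).tolist())"
```

```text
t: 14.23
position: [0.5999, 0.0172, 0.1492]
eef_rot: [3.137, 0.108, -0.002]
ft_force: [-7.6, -4.6, 2.8]
opening: 0.006
grip_force: 3.7
t14.23 sh [ 0.0151 -0.0479  0.1492] F(sh) [-7.9 -4.   2.8] op 0.01
[-7.9 -4.   2.8]
[-8.2 -4.8  2.7]
[-8.3 -4.4  3.4]
[-7.5 -3.7  2.7]
[[-0.03, -0.039, 0.167], [-0.03, -0.045, 0.162], [-0.028, -0.045, 0.169], [-0.028, -0.04, 0.168], [-0.026, -0.045, 0.172], [-0.026, -0.04, 0.171], [-0.023, -0.048, 0.171], [-0.023, -0.043, 0.169], [-0.02, -0.049, 0.168], [-0.02, -0.04, 0.169], [-0.017, -0.046, 0.166], [-0.012, -0.043, 0.155], [-0.011, -0.046, 0.15]]
```

The handle has turned about 213° in total and the torque is rising. One more part-stroke while watching the force.

```bash
python3 -m jog '[[[0,0,0],[-0.002,0,-0.02],0],[[0,0,0],[-0.004,0,-0.05],0],[[0,0,0],[-0.035,-0.002,-0.052],0],[[0,0,0],[-0.068,-0.003,-0.05],0],[[0,0,0],[-0.07,-0.003,-0.03],0],[[0,0,0],[-0.07,-0.003,0],0],[[0,0,0],[-0.065,-0.003,0],0],[[0,0,0],[-0.056,-0.003,0],0]]'
python3 -c "
from h import *
st()"
python3 -m jog '[[[0,0,0],[0.002,0,0],0],[[0,0,0],[0.004,0,0],0],[[0,0,0],[0.006,0,0],0],[[0,0,0],[0.008,0,0],0],[[0,0,0],[0.01,0,0],0],[[0,0,0],[0.01,0,0],0],[[0,0,0],[0.01,0,0],0],[[0,0,0],[0.01,0,0],0]]'
python3 -c "
from h import *
for i in range(4):
  st(); f=grab('scene')
rack()"
```

```text
t: 15.1
position: [0.5328, 0.0168, 0.1455]
eef_rot: [3.138, 0.111, -0.045]
ft_force: [-59.0, -10.3, 21.5]
opening: 0.005
grip_force: 29.9
t15.10 sh [-0.0518 -0.0435  0.1455] F(sh) [-59.5  -6.   21.5] op 0.0
t: 15.77
position: [0.5335, 0.017, 0.1448]
eef_rot: [3.137, 0.111, -0.078]
ft_force: [-69.4, -11.6, 25.3]
opening: 0.002
grip_force: 35.7
t15.77 sh [-0.0511 -0.0433  0.1448] F(sh) [-70.1  -6.6  25.3] op 0.0
t15.82 sh [-0.0511 -0.0433  0.1448] F(sh) [-70.1  -7.4  25.5] op 0.01
t15.87 sh [-0.0511 -0.0433  0.1448] F(sh) [-68.4  -5.4  25.4] op 0.0
t15.92 sh [-0.0511 -0.0433  0.1448] F(sh) [-68.7  -6.4  25.6] op 0.01
+y edge slope deg 0.51 y0 0.1515 32
-y edge slope deg -7.82 y0 0.0790 13
```

The push has jammed at 70 N, so I'm backing off at once to look.

```bash
python3 -m jog '[[[0,0,0],[-0.008,0,0],0],[[0,0,0],[-0.016,0,0],0],[[0,0,0],[-0.025,0,0],0],[[0,0,0],[-0.028,0,-0.02],0],[[0,0,0],[-0.03,0,-0.04],0],[[0,0,0],[-0.03,0,-0.055],0],[[0,0,0],[-0.03,0,-0.055],0],[[0,0,0],[-0.03,0,-0.055],0]]'
python3 -c "
from h import *
st()
f=grab('top');p=(cloud(f)-C)@S
m=(p[...,2]>.09)&(p[...,2]<.19)&(abs(p[...,0])<.06)&(abs(p[...,1]+.047)<.012); q=p[m]
print(q[np.argsort(q[:,0])][::max(1,len(q)//25)].round(3).tolist()); rack()
cv2.imwrite('pics/c6.png',cv2.resize(f['pixels'][115:235,150:310,::-1],(800,600),interpolation=cv2.INTER_CUBIC))"
```

```text
t: 16.68
position: [0.5261, 0.0162, 0.2049]
eef_rot: [3.139, 0.109, 0.009]
ft_force: [-0.6, 0.2, -0.8]
opening: 0.005
grip_force: 0.0
t16.68 sh [-0.0586 -0.0435  0.2049] F(sh) [-0.6  0.2 -0.8] op 0.0
[]
+y edge slope deg 0.34 y0 0.1519 47
-y edge slope deg -5.64 y0 0.0886 17
```

View pics/c6.png

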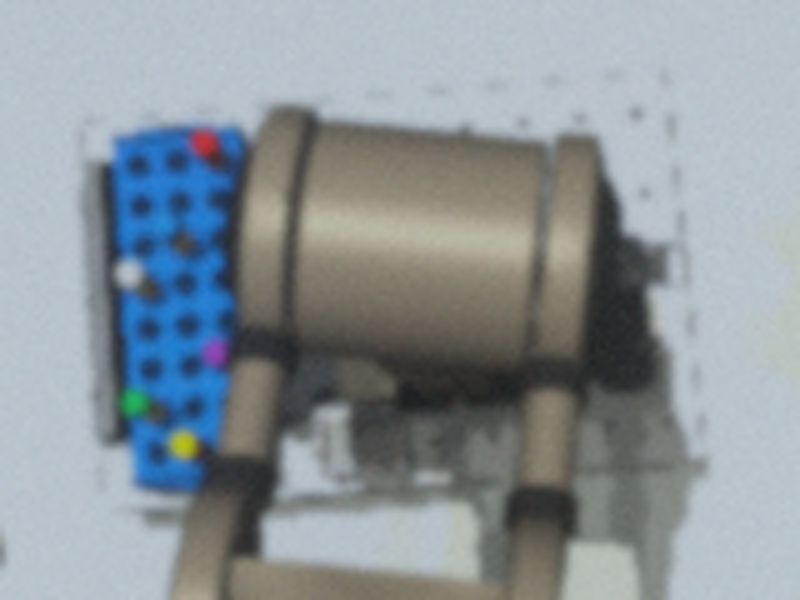

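The arm hides the handle from above. The rack is unmoved. I'll use the wrist camera.

```bash
python3 -c "
from h import *
f=grab('wrist','w7');p=(cloud(f)-C)@S
m=(p[...,2]>.09)&(p[...,2]<.19)&(abs(p[...,0])<.06)&(abs(p[...,1]+.045)<.012); q=p[m]
print(len(q)); xs=np.arange(-.056,.056,.004)
for x in xs:
  k=abs(q[:,0]-x)<.002
  if k.sum()>3: print(x.round(3),k.sum(),'ztop',np.percentile(q[k,2],95).round(3),'y',np.percentile(q[k,1],[5,95]).round(3))"
```

```text
2464
-0.044 60 ztop 0.15 y [-0.049 -0.037]
-0.04 99 ztop 0.151 y [-0.05  -0.037]
-0.036 115 ztop 0.15 y [-0.05  -0.037]
-0.032 76 ztop 0.148 y [-0.047 -0.039]
-0.028 62 ztop 0.144 y [-0.047 -0.039]
-0.024 57 ztop 0.143 y [-0.047 -0.039]
-0.02 63 ztop 0.142 y [-0.047 -0.039]
-0.016 57 ztop 0.14 y [-0.047 -0.039]
-0.012 113 ztop 0.139 y [-0.054 -0.035]
-0.008 152 ztop 0.142 y [-0.056 -0.034]
-0.004 174 ztop 0.144 y [-0.055 -0.034]
-0.0 160 ztop 0.145 y [-0.055 -0.034]
0.004 180 ztop 0.159 y [-0.055 -0.034]
0.008 181 ztop 0.176 y [-0.055 -0.034]
0.012 201 ztop 0.178 y [-0.055 -0.036]
0.016 161 ztop 0.178 y [-0.049 -0.036]
0.02 70 ztop 0.176 y [-0.047 -0.038]
0.024 38 ztop 0.127 y [-0.047 -0.039]
0.028 64 ztop 0.126 y [-0.047 -0.039]
0.032 56 ztop 0.126 y [-0.047 -0.039]
0.036 99 ztop 0.125 y [-0.048 -0.037]
0.04 104 ztop 0.125 y [-0.05  -0.036]
0.044 96 ztop 0.125 y [-0.049 -0.037]
0.048 24 ztop 0.122 y [-0.047 -0.039]
```

View pics/w7.png

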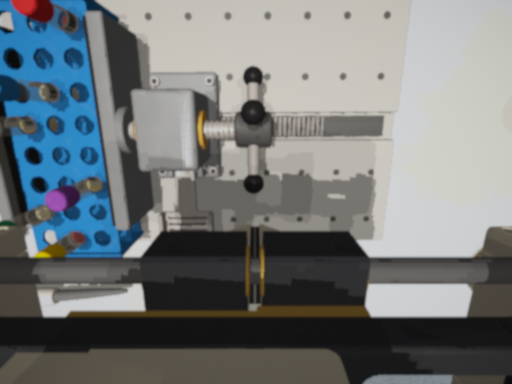

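The wrist view shows the hub at (253,128), the upper ball at (253,112) and the left ball at (253,183). The upper spoke is at φ≈18°. My lowering caught a ball and turned the handle back about 36°, so from now on I'll settle over the clear spot before lowering and check after each lift.

```bash
cat >> h.py <<'E'
def handle():
    f=grab('wrist');p=(cloud(f)-C)@S
    q=p[(p[...,2]>.09)&(p[...,2]<.19)&(abs(p[...,0])<.06)&(abs(p[...,1]+.043)<.014)]
    for lo,hi in((.020,.036),):
        d=q[:,[0,2]]-[0,.130]; r=np.hypot(*d.T); k=(r>lo)&(r<hi)&(d[:,1]>-.01); a=np.degrees(np.arctan2(d[k,0],d[k,1]))
        h,e=np.histogram(a,bins=np.arange(-110,111,10)); print('spoke angles',[(int(x),int(n)) for x,n in zip(e[:-1]+5,h) if n>8])
    b=q[abs(np.hypot(q[:,0],q[:,2]-.13)-.045)<.006]; print('balls y',np.percentile(b[:,1],[5,50,95]).round(4))
E
python3 -m jog '[[[0,0,0],[0.02,0,0],0],[[0,0,0],[0.04,0,0],0],[[0,0,0],[0.04,0,0],0],[[0,0,0],[0.04,0,0.02],0],[[0,0,0],[0.04,0,0.04],0],[[0,0,0],[0.04,0,0.056],0],[[0,0,0],[0.04,0,0.056],0],[[0,0,0],[0.048,0,0.056],0]]'
python3 -c "
from h import *
st()"
python3 -m jog '[[[0,0,0],[0.005,0,0],0],[[0,0,0],[0.01,0,0],0],[[0,0,0],[0.015,0,0],0],[[0,0,0],[0.02,0,0],0],[[0,0,0],[0.025,0,0],0],[[0,0,0],[0.028,0,0],0],[[0,0,0],[0.028,0,0],0],[[0,0,0],[0.028,0,0],0]]'
python3 -c "
from h import *
st()"
python3 -m jog '[[[0,0,0],[-0.003,0,0],0],[[0,0,0],[-0.004,0,-0.015],0],[[0,0,0],[-0.004,0,-0.03],0],[[0,0,0],[-0.004,0,-0.045],0],[[0,0,0],[-0.004,0,-0.056],0],[[0,0,0],[-0.004,0,-0.056],0],[[0,0,0],[-0.035,0,-0.056],0],[[0,0,0],[-0.065,0,-0.056],0]]'
python3 -c "
from h import *
st();handle()"
```

```text
t: 17.5
position: [0.5715, 0.0197, 0.1475]
eef_rot: [3.139, 0.109, -0.002]
ft_force: [0.8, 0.2, -0.6]
opening: 0.003
grip_force: 0.0
t17.50 sh [-0.013  -0.0433  0.1475] F(sh) [ 0.8  0.1 -0.6] op 0.0
t: 18.17
position: [0.5998, 0.0219, 0.1492]
eef_rot: [3.139, 0.109, -0.002]
ft_force: [-8.0, 0.5, 2.9]
opening: 0.003
grip_force: 3.4
t18.17 sh [ 0.0153 -0.0432  0.1492] F(sh) [-7.9  1.1  2.9] op 0.0
t: 18.83
position: [0.5364, 0.017, 0.2039]
eef_rot: [3.139, 0.109, 0.006]
ft_force: [-0.2, -0.9, 0.1]
opening: 0.009
grip_force: 0.0
t18.83 sh [-0.0483 -0.0435  0.2039] F(sh) [-0.2 -0.9  0.1] op 0.01
spoke angles [(-65, 12), (-55, 207), (-45, 15), (15, 14), (25, 71)]
balls y [-0.0493 -0.0429 -0.0362]
```

The lift dragged the ball back, so the spokes are now at −55°/35°. This time I'll lower well outside and retreat before lifting.

```bash
python3 -m jog '[[[0,0,0],[-0.008,0,0],0],[[0,0,0],[-0.016,0,0],0],[[0,0,0],[-0.016,0,0],0],[[0,0,0],[-0.016,0,0.02],0],[[0,0,0],[-0.016,0,0.04],0],[[0,0,0],[-0.016,0,0.057],0],[[0,0,0],[-0.016,0,0.057],0],[[0,0,0],[-0.016,0,0.057],0]]'
python3 -c "
from h import *
st(); handle()"
```

```text
t: 19.55
position: [0.5209, 0.016, 0.147]
eef_rot: [3.139, 0.109, 0.003]
ft_force: [-0.2, 0.8, -0.5]
opening: 0.004
grip_force: 0.0
t19.55 sh [-0.0638 -0.0434  0.147 ] F(sh) [-0.1  0.8 -0.5] op 0.0
spoke angles [(-65, 10), (-55, 397), (-45, 25), (15, 48), (25, 186)]
balls y [-0.0491 -0.0426 -0.0361]
```

```bash
python3 -m jog '[[[0,0,0],[0.006,0,0],0],[[0,0,0],[0.011,0,0],0],[[0,0,0],[0.016,0,0],0],[[0,0,0],[0.021,0,0],0],[[0,0,0],[0.026,0,0],0],[[0,0,0],[0.03,0,0],0],[[0,0,0],[0.034,0,0],0],[[0,0,0],[0.034,0,0],0]]'
python3 -c "
from h import *
st(); handle()"
```

```text
t: 20.27
position: [0.5317, 0.0166, 0.1434]
eef_rot: [3.136, 0.112, -0.083]
ft_force: [-73.2, -14.1, 26.8]
opening: 0.003
grip_force: 36.1
t20.27 sh [-0.053  -0.0436  0.1434] F(sh) [-74.1  -8.8  26.8] op 0.0
spoke angles [(-65, 317), (-55, 144), (15, 30), (95, 13), (105, 305)]
balls y [-0.0495 -0.0427 -0.036 ]
```

Pushing a near-horizontal spoke sideways jams. A better way is to press down on the ball on the +x side, where the lever arm is good from φ≈25° to 115°. Backing out now.

```bash
python3 -m jog '[[[0,0,0],[-0.012,0,0],0],[[0,0,0],[-0.03,0,0],0],[[0,0,0],[-0.036,0,0],0],[[0,0,0],[-0.036,0,-0.03],0],[[0,0,0],[-0.036,0,-0.06],0],[[0,0,0],[-0.036,0,-0.06],0],[[0,0,0],[-0.036,0,-0.06],0],[[0,0,0],[-0.036,0,-0.06],0]]'
python3 -c "
from h import *
st(); handle(); plan([.030,-.043,.205],0,0)"
```

```text
t: 20.98
position: [0.5188, 0.0159, 0.2076]
eef_rot: [3.139, 0.109, 0.007]
ft_force: [-0.2, 0.2, -1.0]
opening: 0.006
grip_force: 0.0
t20.98 sh [-0.0659 -0.0433  0.2076] F(sh) [-0.2  0.2 -1. ] op 0.01
spoke angles [(-65, 117), (-55, 108), (15, 77), (105, 54)]
balls y [-0.0494 -0.0428 -0.0361]
turn [ 0.001 -0.003 -0.003] shift [ 0.0964 -0.0005  0.0021]
```

```bash
python3 -m jog '[[[0,0,0],[0.03,0,0],0],[[0,0,0],[0.065,0,0],0],[[0,0,0],[0.096,0,0],0],[[0,0,0],[0.096,0,0.002],0],[[0,0,0],[0.096,0,0.002],0],[[0,0,0],[0.096,0,0.014],0],[[0,0,0],[0.096,0,0.025],0],[[0,0,0],[0.096,0,0.03],0]]'
python3 -c "
from h import *
st()"
python3 -m jog '[[[0,0,0],[0.001,0,0.003],0],[[0,0,0],[0.002,0,0.006],0],[[0,0,0],[0.003,0,0.009],0],[[0,0,0],[0.004,0,0.012],0],[[0,0,0],[0.005,0,0.015],0],[[0,0,0],[0.006,0,0.018],0],[[0,0,0],[0.006,0,0.018],0],[[0,0,0],[0.006,0,0.018],0]]'
python3 -c "
from h import *
st();handle()"
```

```text
t: 21.7
position: [0.6124, 0.0226, 0.1756]
eef_rot: [3.139, 0.109, -0.001]
ft_force: [0.8, -0.5, 12.8]
opening: 0.003
grip_force: 7.2
t21.70 sh [ 0.0279 -0.0435  0.1756] F(sh) [ 0.8 -0.5 12.8] op 0.0
t: 22.37
position: [0.6266, 0.0235, 0.1659]
eef_rot: [3.138, 0.109, 0.037]
ft_force: [13.3, 3.7, 18.6]
opening: 0.007
grip_force: 10.4
t22.37 sh [ 0.0421 -0.0436  0.1659] F(sh) [13.5  2.7 18.6] op 0.01
spoke angles [(-35, 51)]
balls y [-0.0494 -0.0429 -0.0357]
```

```bash
python3 -m jog '[[[0,0,0],[0.001,0,0.003],0],[[0,0,0],[0.002,0,0.006],0],[[0,0,0],[0.002,0,0.009],0],[[0,0,0],[0.002,0,0.012],0],[[0,0,0],[0.003,0,0.015],0],[[0,0,0],[0.003,0,0.018],0],[[0,0,0],[0.003,0,0.018],0],[[0,0,0],[0.003,0,0.018],0]]'
python3 -c "
from h import *
st();handle()"
```

```text
t: 23.08
position: [0.6362, 0.0234, 0.1512]
eef_rot: [3.137, 0.108, 0.064]
ft_force: [29.2, 4.6, 19.2]
opening: 0.006
grip_force: 16.8
t23.08 sh [ 0.0518 -0.0443  0.1512] F(sh) [29.5  2.4 19.2] op 0.01
spoke angles []Traceback (most recent call last):
  File "<string>", line 3, in <module>
    st();handle()
         ~~~~~~^^
  File "h.py", line 44, in handle
    b=q[abs(np.hypot(q[:,0],q[:,2]-.13)-.045)<.006]; print('balls y',np.percentile(b[:,1],[5,50,95]).round(4))
                                                                     ~~~~~~~~~~~~~^^^^^^^^^^^^^^^^^^
    return _quantile_unchecked(
        a, q, axis, out, overwrite_input, method, keepdims, weights)
    return _ureduce(a,
                    func=_quantile_ureduce_func,
    ...<5 lines>...
                    overwrite_input=overwrite_input,
                    method=method)
    r = func(a, **kwargs)
    result = _quantile(arr,
                       quantiles=q,
    ...<2 lines>...
                       out=out,
                       weights=wgt)
    slices_having_nans = np.isnan(arr[-1, ...])
                                  ~~~^^^^^^^^^
IndexError: index -1 is out of bounds for axis 0 with size 0
```

The finger slid off outward. I'll move clear to +x, lift, and measure.

```bash
python3 -m jog '[[[0,0,0],[0.015,0,0.018],0],[[0,0,0],[0.03,0,0.018],0],[[0,0,0],[0.03,0,0.018],0],[[0,0,0],[0.03,0,0],0],[[0,0,0],[0.03,0,-0.03],0],[[0,0,0],[0.02,0,-0.046],0],[[0,0,0],[-0.02,0,-0.046],0],[[0,0,0],[-0.055,0,-0.046],0]]'
python3 -c "
from h import *
st();handle()"
python3 -m jog '[[[0,0,0],[-0.03,0,0],0],[[0,0,0],[-0.045,0,0],0],[[0,0,0],[-0.045,0,0],0],[[0,0,0],[-0.045,0,0],0],[[0,0,0],[-0.045,0,0],0],[[0,0,0],[-0.045,0,0],0],[[0,0,0],[-0.045,0,0],0],[[0,0,0],[-0.045,0,0],0]]'
python3 -c "
from h import *
st();handle();rack()"
```

```text
t: 23.8
position: [0.5666, 0.0192, 0.1881]
eef_rot: [3.139, 0.109, 0.007]
ft_force: [0.6, -0.8, 0.0]
opening: 0.003
grip_force: 0.0
t23.80 sh [-0.018  -0.0435  0.1881] F(sh) [ 0.6 -0.9  0. ] op 0.0
spoke angles [(-55, 140), (-45, 19), (15, 12), (25, 19), (105, 43)]
balls y [-0.0493 -0.0426 -0.0364]
t: 24.52
position: [0.5237, 0.0162, 0.1871]
eef_rot: [3.139, 0.109, 0.004]
ft_force: [-0.0, 0.3, 0.5]
opening: 0.003
grip_force: 0.0
t24.52 sh [-0.061  -0.0434  0.1871] F(sh) [0.  0.3 0.5] op 0.0
spoke angles [(-65, 14), (-55, 247), (-45, 17), (15, 23), (25, 116)]
balls y [-0.049  -0.0426 -0.0362]
+y edge slope deg 0.62 y0 0.1514 38
-y edge slope deg -6.60 y0 0.0833 25
```

The handle keeps coming back to about the same angle, as if it were already tight. To get its absolute reading, I'll measure the spoke plane against the block's rear face.

```bash
python3 -c "
from h import *
from collections import Counter
f=grab('wrist','w8');p=(cloud(f)-C)@S
x,y,z=p[...,0],p[...,1],p[...,2]
m=(z>.146)&(z<.158)&(abs(x)<.02)&(y>-.02)&(y<.06); print('block',m.sum(),np.percentile(y[m],[1,3,50,97,99]).round(4),np.median(z[m]))
m=(abs(np.hypot(x,z-.13)-.025)<.008)&(abs(y+.043)<.012)&(z>.12); print('spoke y',np.percentile(y[m],[3,50,97]).round(4),m.sum())
m=(abs(x)<.008)&(abs(z-.142)<.008)&(y<-.02)&(y>-.07); print('hub y',np.percentile(y[m],[3,50,97]).round(4),m.sum())
m=(z>.13)&(z<.146)&(abs(x+.05)<.02)&(y>.03)&(y<.09);print('jaw top y',np.percentile(y[m],[2,50,98]).round(4),m.sum())
px=f['pixels'].astype(int)
K=f['K']
# screw ridges / back face edges along screw axis row
def pr(P):
    c=att(f).T@(S@np.array(P)+C-np.array(f['origin'])); return (K@c/c[2])[:2].round(1)
print('expected px of block rear top edge y=-.0003,-.0028',pr([0,-.0003,.152]),pr([0,-.0028,.152]),pr([.02,-.0003,.152]))
v=int(pr([0,0,.152])[1]); 
for vv in(v-12,v-4,v+8): print(vv,px[vv,120:215].sum(1).tolist())
"
```

```text
block 4236 [-0.0024 -0.0019  0.0185  0.0393  0.0404] 0.15150495676517506
spoke y [-0.0471 -0.0429 -0.0387] 451
hub y [-0.0553 -0.0397 -0.0218] 1112
jaw top y [0.0588 0.0653 0.0872] 1510
expected px of block rear top edge y=-.0003,-.0028 [187.4 130.9] [191.3 130.9] [185.4  98.6]
118 [152, 161, 203, 294, 387, 441, 474, 501, 532, 555, 565, 571, 579, 577, 573, 577, 577, 562, 533, 500, 486, 484, 486, 486, 488, 490, 491, 492, 493, 494, 496, 498, 498, 499, 502, 503, 504, 504, 506, 505, 508, 508, 510, 510, 512, 512, 512, 512, 512, 512, 513, 513, 515, 529, 552, 574, 589, 594, 597, 598, 587, 570, 549, 538, 532, 520, 493, 453, 410, 357, 279, 203, 207, 309, 402, 440, 428, 362, 256, 182, 186, 226, 261, 251, 213, 207, 255, 312, 340, 322, 283, 274, 282, 300, 294]
126 [547, 543, 508, 450, 446, 452, 456, 472, 500, 534, 560, 569, 571, 573, 574, 573, 573, 571, 560, 531, 502, 490, 490, 490, 491, 493, 496, 497, 499, 501, 502, 503, 503, 504, 506, 508, 508, 508, 509, 510, 509, 509, 509, 511, 510, 511, 511, 511, 510, 512, 512, 512, 514, 522, 548, 576, 590, 588, 587, 593, 586, 570, 549, 538, 532, 524, 508, 476, 433, 386, 320, 254, 267, 369, 448, 470, 447, 374, 314, 411, 534, 575, 567, 552, 566, 581, 580, 569, 556, 570, 581, 583, 582, 572, 558]
138 [192, 236, 275, 304, 331, 366, 405, 439, 467, 495, 527, 558, 570, 574, 577, 577, 574, 575, 574, 566, 540, 506, 490, 489, 490, 492, 493, 494, 493, 497, 497, 499, 500, 500, 500, 501, 501, 501, 500, 502, 501, 500, 500, 499, 500, 499, 499, 499, 500, 501, 501, 501, 502, 504, 514, 539, 574, 600, 607, 601, 580, 562, 557, 554, 548, 532, 516, 493, 460, 421, 375, 302, 228, 240, 336, 412, 437, 413, 342, 242, 187, 204, 251, 293, 287, 270, 279, 312, 334, 325, 293, 293, 308, 330, 334]
```

The block's rear face is at −2.8 mm and the spoke plane at −42.9 mm. That makes the advance about 5.9 mm, so the handle reads about 3.6 rad, roughly 3.3 rad turned, and the rubber is compressed about 3.5 mm. That's nearly done. One more careful push for margin, retreating sideways first.

```bash
python3 -m jog '[[[0,0,0],[0,0,-0.018],0],[[0,0,0],[0.02,0,-0.018],0],[[0,0,0],[0.045,0,-0.018],0],[[0,0,0],[0.045,0,-0.018],0],[[0,0,0],[0.045,0,0],0],[[0,0,0],[0.045,0,0.02],0],[[0,0,0],[0.045,0,0.039],0],[[0,0,0],[0.045,0,0.039],0]]'
python3 -c "
from h import *
st()"
python3 -m jog '[[[0,0,0],[0.006,0,0],0],[[0,0,0],[0.012,0,0],0],[[0,0,0],[0.017,0,0],0],[[0,0,0],[0.022,0,0],0],[[0,0,0],[0.027,0,0],0],[[0,0,0],[0.031,0,0],0],[[0,0,0],[0.031,0,0],0],[[0,0,0],[0.031,0,0],0]]'
python3 -c "
from h import *
st();f=grab('top');p=(cloud(f)-C)@S
def nx():
  q=p[(p[...,2]>.145)&(p[...,2]<.19)&(abs(p[...,0]+.03)<.03)&(abs(p[...,1]+.043)<.007)]; k=np.hypot(q[:,0],q[:,2]-.13)>.036; print('next ball',q[k].mean(0).round(4),k.sum())
nx()"
python3 -m jog '[[[0,0,0],[-0.002,0,0],0],[[0,0,0],[-0.004,0,0],0],[[0,0,0],[-0.006,0,0],0],[[0,0,0],[-0.009,0,0],0],[[0,0,0],[-0.009,0,0],0],[[0,0,0],[-0.009,0,0],0],[[0,0,0],[-0.009,0,0],0],[[0,0,0],[-0.009,0,0],0]]'
python3 -c "
from h import *
st();f=grab('top');p=(cloud(f)-C)@S
q=p[(p[...,2]>.145)&(p[...,2]<.19)&(abs(p[...,0]+.03)<.03)&(abs(p[...,1]+.043)<.007)]; k=np.hypot(q[:,0],q[:,2]-.13)>.036; print('next ball',q[k].mean(0).round(4),k.sum())"
```

```text
t: 25.33
position: [0.5657, 0.0195, 0.1448]
eef_rot: [-3.14, -0.109, 0.007]
ft_force: [-0.5, 1.0, -0.3]
opening: 0.007
grip_force: 0.0
t25.33 sh [-0.0189 -0.0432  0.1448] F(sh) [-0.5  1.1 -0.3] op 0.01
t: 26.0
position: [0.598, 0.0218, 0.1495]
eef_rot: [3.139, 0.11, -0.001]
ft_force: [-6.9, 0.9, 2.7]
opening: 0.004
grip_force: 3.3
t26.00 sh [ 0.0135 -0.0432  0.1495] F(sh) [-6.8  1.4  2.7] op 0.0
next ball [-0.0254 -0.0422  0.1689] 23
t: 26.72
position: [0.5905, 0.0207, 0.1489]
eef_rot: [3.139, 0.109, 0.006]
ft_force: [-0.4, -0.1, 4.2]
opening: 0.004
grip_force: 1.5
t26.72 sh [ 0.0059 -0.0437  0.1489] F(sh) [-0.4 -0.1  4.2] op 0.0
next ball [-0.0295 -0.0421  0.1642] 24
```

```bash
python3 -m jog '[[[0,0,0],[0,0,-0.005],0],[[0,0,0],[0,0,-0.015],0],[[0,0,0],[0,0,-0.03],0],[[0,0,0],[0,0,-0.045],0],[[0,0,0],[0,0,-0.062],0],[[0,0,0],[0,0,-0.066],0],[[0,0,0],[-0.03,0,-0.066],0],[[0,0,0],[-0.07,0,-0.066],0]]'
python3 -c "
from h import *
st();handle()
f=grab('wrist','w9');p=(cloud(f)-C)@S;x,y,z=p[...,0],p[...,1],p[...,2]
r=np.hypot(x,z-.13)
for s in(-1,1):
  m=(abs(r-.044)<.007)&(abs(y+.043)<.012)&(z>.14)&(x*s>0); q=p[m]; print('ball',q.mean(0).round(4) if len(q) else 0,len(q))
m=(abs(r-.025)<.008)&(abs(y+.043)<.012)&(z>.12); print('spoke y',np.percentile(y[m],[3,50,97]).round(4))
m=(z>.146)&(z<.158)&(abs(x)<.02)&(y>-.02)&(y<.06); print('block',np.percentile(y[m],[1,50]).round(4))
m=(abs(x+.094)<.012)&(abs(y-.019)<.012)&(z>.08)&(z<.125);print('pad',np.median(z[m]) if m.any() else None)"
```

```text
t: 27.43
position: [0.5212, 0.0158, 0.2139]
eef_rot: [3.139, 0.109, 0.007]
ft_force: [-0.4, -0.4, 0.6]
opening: 0.005
grip_force: 0.0
t27.43 sh [-0.0635 -0.0436  0.2139] F(sh) [-0.5 -0.4  0.6] op 0.01
spoke angles [(-65, 16), (-55, 198), (-45, 10), (15, 26), (25, 84)]
balls y [-0.0492 -0.0427 -0.0361]
ball [-0.0359 -0.0428  0.1551] 327
ball [ 0.0199 -0.0426  0.172 ] 518
spoke y [-0.0466 -0.0428 -0.0388]
block [-0.0024  0.0186]
pad 0.10499342099741227
```

View pics/w9.png

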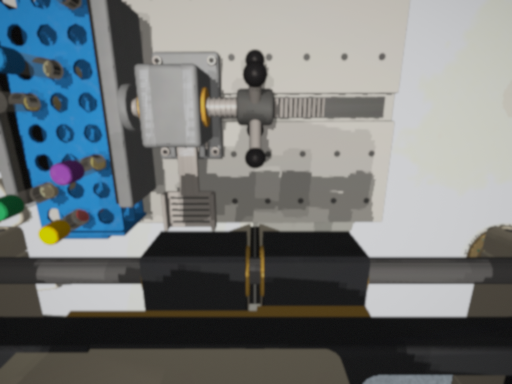

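The final view shows the rack flush between the jaws, with its edge at u≈95–110. The thumb pad is up (105 mm, near (192,208)), and the upper spoke settled at about 28° plus a half turn. That is about 3.3 rad turned, with the rubber compressed about 3.5 mm. The arm is clear of everything, so I'm handing in.

```bash
python3 -c "
from h import *
rack(); st(); print(bot.close_job())"
```

```text
+y edge slope deg 0.46 y0 0.1517 47
-y edge slope deg -5.55 y0 0.0894 22
t27.58 sh [-0.0676 -0.0429  0.2138] F(sh) [ 0.6 -0.6  0.2] op 0.0
the job is handed in; nothing more can be done
None
```

I handed the job in at 27.6 s with the rack clamped square against the fixed jaw and the lever up; no result came back. By camera, the handle turned about 3.3 rad, only just over half a turn, and the fingers jammed twice on a spoke ball at 70–75 N before I backed off.

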